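Slide the housing to the locating bar and hold its cover over the screw holes

ROBOT

A 6-joint arm with a two-finger parallel gripper is mounted at the origin on the work surface. World frame = base frame: x ahead of the robot, y to its left, z up, the work surface at z = 0. Lengths are in m, angles in rad, forces in N, time in s.
With the tool pointing down it reaches from about 0.3 to 1 m from the base axis. Payload 5.1 kg.
Tool frame: the origin (TCP) lies at the very end of the fingers, on their centre line; the grasp point (between the pads) lies 19 mm behind it; z points along the fingers, y is the line along which they close (so a half turn about z gives the same grasp; the last joint's range is limited). The gripper opens to 95 mm and grips with 3 to 60 N. Pads are 20 mm wide; open, the fingers measure 119 mm over their backs; the gripper's body (75 mm by 180 mm) begins 59 mm behind the grasp point.
Start: joints at [-1.202, 0.124, 1.65, -0, 1.367, -0.083], TCP at [0.284, -0.585, 0.215] pointing down, gripper open.
Joint ranges: [-2.61, 2.61], [-1.02, 2.33], [0.03, 2.71], [-1.35, 4.49], [0.32, 2.68], [-2.91, 2.91]. Speed limits (rad/s): [2.57, 2.57, 3.14, 3.14, 3.14, 3.14].

INTERFACE

Orientations are given as a rotation vector (axis times angle).
In Python, from workcell import manip gives the robot as it stands.
- The arm moves only by the tool arm_command, never from a script. Its arguments are lists of equal length, an entry for each row: "delta_pos": the shift along the tool's x, y, z scaled (see below), a list of three; "yaw": the turn about the tool's z scaled (see below). In form: {"delta_pos": [[tx, ty, tz], ...], "yaw": [yaw, ...]}. A call has 1 to 20 rows; each row shifts and turns the commanded pose from where the row before left it, along the tool's axes as they then stand; what a row does not reach is not made up. The controller multiplies each number of a shift by 400 mm and each number of a turn by 45 degrees. A row lasts 1/8 s, in which the tool goes at most 62.5 mm and 10.7 degrees, less where a joint would pass 70% of its speed; a pose out of reach is approached as far as the arm can. A call with a number of a shift or a turn outside -1 to 1 is refused whole. A call with a gripper value outside its range is refused whole. "gripper" is the gripper command: -1 is fully open, 1 is shut, values between are in proportion, set as the call begins (left out, the last holds). The fingers move at their own pace and stop on an object; the grip force is fixed at half the most. Time passes only in rows, so rows that do not move let the fingers close. It gives the time, the measured TCP pose, the force, the opening and the grip force at its end, in the units of the state.
- manip.state(): the state, without advancing time (a new reading comes with each control period).
- manip.camera(name): name is "side" or "top"; returns the picture (480x640x3 uint8, red, green, blue); there is no depth.
- manip.calibration(name): a dict with "fx", "fy", "cx", "cy" (pixels), "dist" ([k1, k2, p1, p2, k3] as OpenCV has them; the pictures are not rectified), "R" (3x3) and "t" (3): a world point X has camera coordinates R X + t. Camera axes: x right, y down, z forward; pixel columns grow to the right and rows downward; lengths in m; the calibration is good to about 2 mm. A picture is of the moment at which its call begins. calibration takes no time and is no camera call.
- manip.job_done(): hands the job in; it is judged then, once.
The state is a dict: "clock": time; "joint_pos": joint angles; "joint_vel": joint speeds; "effort": joint torques, N m; "eef_pos": TCP position; "tcp_rot": TCP orientation; "wrist_force": force on the tool from outside, world axes, zero at the start; "ft_torque": the same for the moment, N m; "finger_gap": finger opening in m; "grip_force": force on a finger pad.
Only numpy, scipy, OpenCV 4.12 (cv2) and the standard library are available. Lean on these libraries where they do the work, as an engineer would, in place of code of your own. Each camera call takes 0.05 s, during which the arm holds its last target. There are 200 camera calls.

TASK

On the granite table, slide the loose pocketed aluminium housing, without lifting it, until its long side sits flush against the fixed steel locating bar, roughly centred along the bar. Then pick up the cover plate that has three screw holes (not the one with four) by its rib and hold it level about a centimetre above the housing, not touching it, with its three holes lined up over the housing's three threaded holes, ready for the screws. Finish while still holding it there in the gripper; leave everything else where it is.

Things in the scene. Friction and masses are not known exactly. Their poses are not given: they have to be found in the camera images.
- stop_face (a point): steel locating bar fixed to the table, 160 long (its x axis) x 30 wide x 25 mm high, two screw heads 6 mm high on top. This point is the middle of its locating face, half-way up (12.5 mm above the table); the face looks along the bar's -y axis, towards the housing, and the bar lies from y = 0 to y = +30 mm of this frame
- housing_center (a point): loose aluminium housing, a block 130 (its x axis) x 90 (y) x 40 mm (z) with an open 60 x 50 mm pocket in its top, 28 mm deep, about 0.6 kg, standing on the table on the -y side of the bar and turned by less than 20 degrees from it. This point is the centre of the block, 20 mm above its underside. When flush against the bar, its +y side is the one that touches, so it lies 45 mm from stop_face
- housing_hole0 (a point): threaded hole 0 in the housing's top face, 10 mm across, at x +50, y +32 mm of the housing's centre axis; this point is the middle of its mouth, 40 mm above the underside
- housing_hole1 (a point): threaded hole 1 in the housing's top, at x +50, y -32 mm; middle of its mouth
- housing_hole2 (a point): threaded hole 2 in the housing's top, the single one at the other end, at x -52, y 0 mm; middle of its mouth
- cover_rib (a point): aluminium cover plate with three holes, lying flat on the table: 130 (x) x 90 (y) x 6 mm with an upright rib in the middle of its top, 60 long (x) x 14 wide (y) x 40 mm high, so 46 mm overall; about 0.25 kg. This point is the centre of the rib, 26 mm above the plate's underside. It may lie in either of two places, swapped with the four-hole plate
- cover_hole0 (a point): through hole 0 of the cover, 12 mm across, at x +50, y +32 mm from the rib's axis, belongs over housing hole 0; this point is at the plate's underside
- cover_hole1 (a point): through hole 1 of the cover, at x +50, y -32 mm, belongs over housing hole 1; at the underside
- cover_hole2 (a point): through hole 2 of the cover, the single one at the other end, at x -52, y 0 mm, belongs over housing hole 2; at the underside
- other_rib (a point): another aluminium plate of the same size with the same rib, but with four holes, one near each corner; not to be used. This point is the centre of its rib, 26 mm above the underside
- ring_gauge: bystander: steel ring, 64 mm across, 20 mm high; origin at the centre of its underside
- ref_sphere: bystander: white 30 mm ball on a dark turned foot 60 mm across, 86 mm high; origin at the centre of its underside
- v_block: bystander: steel V-block 70 x 50 x 42 mm; origin at the centre of its underside
- driver: bystander: screwdriver with a black handle, 200 mm long along its x axis, lying flat; origin on the underside
- gauge_case: bystander: closed wooden case 120 x 170 x 43 mm; origin at the centre of its underside
Things that resemble listed ones, but are neither listed nor needed, are in the scene too. Several things look just like the part that bears stop_face: the one meant starts farthest to the robot's right. What is shaped like the part that bears housing_center but yellow is not meant.

How it is judged:
By the outcome, as a careful person would: the job done as asked, in the order asked, and still so for the second after the job is handed in, while the arm keeps its last pose, push and grip.
It also fails if it takes over 64 s, if anything falls off the work surface, if the arm or the gripper's body presses on something with over 40 N, if the wrist force passes 120 N, or if a joint passes its speed limit or range.

## Working session

There is one attempt and no reset: what is moved stays moved. The work goes in short steps, Python scripts to look and compute and a tool call to move; the robot and the scene stay as the last step left them, time stands still between calls to the robot, and variables do not carry over. Pictures are saved under pics/ and viewed, at most 10 in all, crops included, and the job is handed in when it is done.

Besides the shell and the picture viewer there is one more tool, called after "Emit:" as name(argument=value, ...), one argument or row to a line, values as JSON. arm_command: Moves the arm, as the interface text tells. Its arguments: {"type":"object","properties":{"delta_pos":{"type":"array","items":{"type":"array","items":{"type":"number","minimum":-1,"maximum":1}}},"yaw":{"type":"array","items":{"type":"number","minimum":-1,"maximum":1}},"gripper":{"type":"number"}},"required":["delta_pos","yaw"]}

```bash
mkdir -p pics; python3 - <<'E'
from workcell import manip
import cv2
for n in("top","side"):
    cv2.imwrite(f"pics/{n}0.png",manip.camera(n)[:,:,::-1])
    c=manip.calibration(n); print(n,c)
print(manip.state())
E
```

```text
top {'fx': 545.8251748817756, 'fy': 545.8251748817756, 'cx': 320.24597293804203, 'cy': 236.26436149882784, 'dist': array([-0.01643325,  0.        ,  0.        ,  0.        ,  0.        ]), 'R': array([[-0.02896892, -0.99955245,  0.00746292],
       [-0.99812525,  0.02852324, -0.05415181],
       [ 0.05391471, -0.00901765, -0.99850483]]), 't': array([0.12461124, 0.5320596 , 1.39992067])}
side {'fx': 500.08477813551394, 'fy': 500.08477813551394, 'cx': 315.4908707541524, 'cy': 251.62923838107736, 'dist': array([-0.05671232,  0.        ,  0.        ,  0.        ,  0.        ]), 'R': array([[-0.78917344, -0.61377728, -0.02197131],
       [-0.30263226,  0.41974551, -0.85570288],
       [ 0.53443335, -0.66864876, -0.51700081]]), 't': array([0.51605561, 0.17719529, 1.1006845 ])}
{'clock': 0.1, 'joint_pos': array([-1.20164402e+00,  1.24438984e-01,  1.65151681e+00, -2.32682047e-06,
        1.36750638e+00, -8.25743993e-02]), 'joint_vel': array([ 0.00098776, -0.00166451, -0.00340194,  0.0003174 ,  0.0008962 ,
       -0.00090543]), 'effort': array([ 9.68231398e-04, -4.18881726e+01, -3.61095142e+01,  7.77492556e-02,
        4.61601920e-02, -6.51323876e-05]), 'eef_pos': array([ 0.28351782, -0.58426914,  0.21352275]), 'tcp_rot': array([-3.05999649e+00, -7.03139382e-01,  4.22643837e-04]), 'wrist_force': array([0.33735275, 0.90088789, 0.53212402]), 'ft_torque': array([ 0.00186328, -0.06271935,  0.0128713 ]), 'grip_force': 0.0, 'finger_gap': 0.09514705421239746}
```

View pics/top0.png

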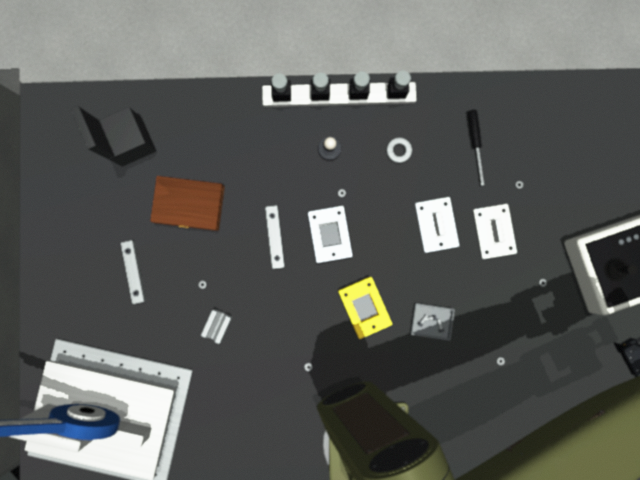

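View pics/side0.png

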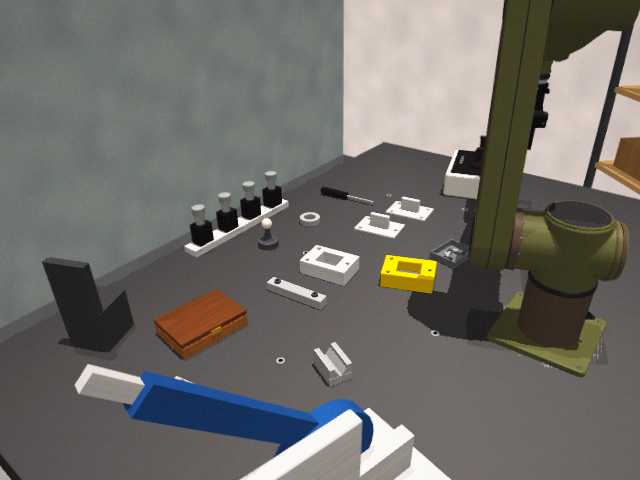

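The top view shows two look-alike bars, at (275,237) and (132,272). The right-hand one at (275,237) is meant. The white housing is at (330,234), the yellow decoy at (365,307), and the two plates at (437,225) and (495,231). I'll enlarge that area.

```bash
python3 - <<'E'
import cv2
im=cv2.imread("pics/top0.png")
a=cv2.resize(im[195:275,258:358],None,fx=7,fy=7,interpolation=cv2.INTER_CUBIC)
b=cv2.resize(im[190:265,410:520],None,fx=7,fy=7,interpolation=cv2.INTER_CUBIC)
cv2.imwrite("pics/a.png",a);cv2.imwrite("pics/b.png",b)
E
```

```text
(no output)
```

View pics/a.png

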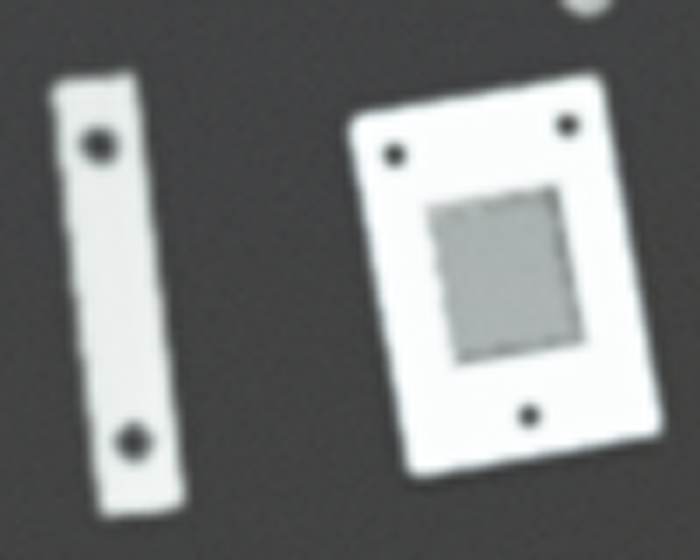

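View pics/b.png

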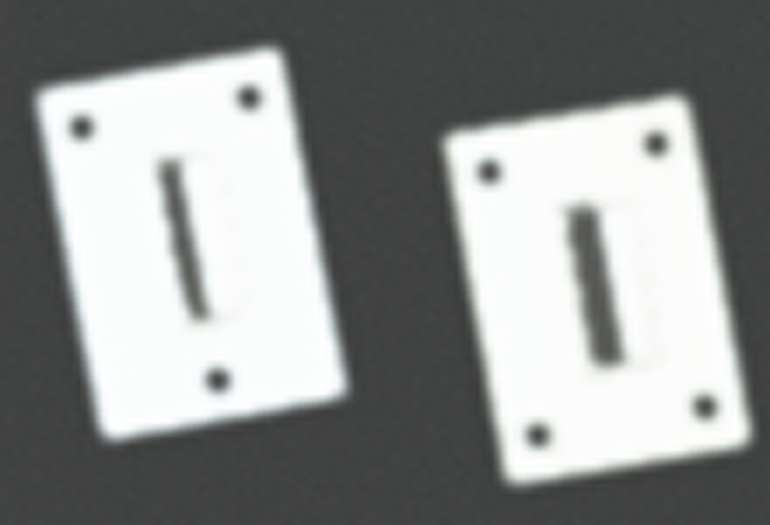

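The top crop shows the three-hole plate on the left, with holes near full-image (421.7,208.1), (445.6,203.9) and (441,244). The housing's holes are near (314.4,217), (339.1,212.9) and (333.6,254.4). Next I'll turn these into poses.

```bash
cat > h.py <<'E'
from workcell import manip
import cv2, numpy as np
from scipy.spatial.transform import Rotation as Ro
def world(uv,z,cam="top"):
    c=manip.calibration(cam); K=np.array([[c["fx"],0,c["cx"]],[0,c["fy"],c["cy"]],[0,0,1]])
    n=cv2.undistortPoints(np.array(uv,float).reshape(-1,1,2),K,np.array(c["dist"]))[:,0]
    R=np.array(c["R"]);o=-R.T@c["t"]; d=np.c_[n,np.ones(len(n))]@R
    return o+d*((z-o[2])/d[:,2])[:,None]
def dark(im,uv,r=4):   # darkness-weighted centroid of a hole near uv
    g=cv2.cvtColor(im,cv2.COLOR_BGR2GRAY).astype(float); out=[]
    for u,v in uv:
        for _ in range(3):
            iu,iv=round(u),round(v); p=g[iv-r:iv+r+1,iu-r:iu+r+1]; w=np.clip(np.median(p)-15-p,0,None)
            yy,xx=np.mgrid[iv-r:iv+r+1,iu-r:iu+r+1]; u,v=(w*xx).sum()/w.sum(),(w*yy).sum()/w.sum()
        out.append((u,v))
    return out
M=np.array([[.05,.032],[.05,-.032],[-.052,0]])
def fit(P):  # holes -> centre, angle(deg), residual mm
    P=P[:,:2];a=M-M.mean(0);b=P-P.mean(0)
    th=np.arctan2((a[:,0]*b[:,1]-a[:,1]*b[:,0]).sum(),(a*b).sum())
    R=np.array([[np.cos(th),-np.sin(th)],[np.sin(th),np.cos(th)]])
    c=P.mean(0)-R@M.mean(0); return c,np.degrees(th),1e3*np.linalg.norm(P-(M@R.T+c),axis=1)
def barfit(im):
    g=cv2.cvtColor(im,cv2.COLOR_BGR2GRAY)[195:275,258:292]; g=cv2.resize(g,None,fx=8,fy=8,interpolation=cv2.INTER_CUBIC)
    cs,_=cv2.findContours((g>150).astype(np.uint8),cv2.RETR_EXTERNAL,cv2.CHAIN_APPROX_NONE)
    k=max(cs,key=cv2.contourArea)[:,0]; uv=(k+.5)/8-.5+[258,195]
    P=world(uv,.025)[:,:2]; return cv2.minAreaRect((P*1e3).astype(np.float32))
def tool():
    s=manip.state(); R=Ro.from_rotvec(s["tcp_rot"]).as_matrix()
    return np.array(s["eef_pos"]),np.degrees(np.arctan2(R[1,0],R[0,0])),s
E
python3 - <<'E'
from h import *
im=cv2.imread("pics/top0.png")
np.set_printoptions(precision=4,suppress=True)
print("H",fit(world(dark(im,[(314.4,217),(339.1,212.9),(333.6,254.4)]),.04)))
print("C",fit(world(dark(im,[(421.7,208.1),(445.6,203.9),(441,244.3)]),.006)))
print("bar",barfit(im)); print(tool()[:2])
E
```

```text
H (array([0.5396, 0.0854]), np.float64(8.200442147318892), array([0.0233, 0.0435, 0.037 ]))
C (array([ 0.5583, -0.1963]), np.float64(8.740907135110955), array([0.0972, 0.162 , 0.1238]))
bar ((537.17138671875, 227.20071411132812), (161.80685424804688, 32.043697357177734), 5.142535209655762)
(array([ 0.2835, -0.5843,  0.2135]), np.float64(25.882052496672873))
```

Emit:
arm_command(
  delta_pos=[
    [0,0,0],
    [0,0,0],
    [0,0,0],
    [0,0,0],
    [0,0,0],
    [0,0,0],
    [0,0,0],
    [0,0,0],
  ],
  yaw=[-0.2,-0.2,-0.2,-0.2,-0.2,-0.2,-0.2,-0.2],
  gripper=0.41,
)

```text
clock: 1.1
eef_pos: [0.2836, -0.5844, 0.2139]
tcp_rot: [-2.057, -2.373, -0.001]
wrist_force: [-0.2, 0.5, -0.8]
finger_gap: 0.0288
grip_force: 0.0
```

Emit:
arm_command(
  delta_pos=[
    [0.112,0.0617,0],
    [0.112,0.0617,0],
    [0.112,0.0617,0],
    [0.112,0.0617,0],
    [0.112,0.0617,0],
    [0.112,0.0617,0],
    [0.112,0.0617,0],
    [0.112,0.0617,0],
    [0.112,0.0617,0],
    [0.112,0.0617,0],
    [0.112,0.0617,0],
    [0.112,0.0617,0],
    [0.112,0.0617,0],
    [0.112,0.0617,0],
    [0,0,0],
    [0,0,0],
  ],
  yaw=[0,0,0,0,0,0,0,0,0,0,0,0,0,0,0,0],
)

```text
clock: 3.1
eef_pos: [0.5395, 0.0838, 0.2141]
tcp_rot: [-2.062, -2.369, 0.002]
wrist_force: [-0.3, -0.4, 0.7]
finger_gap: 0.0281
grip_force: 0.0
```

```bash
cat >> h.py <<'E'
def go(x,y,z,a):  # tool-frame units still to go
    p,t,s=tool(); d=np.array([x,y,z])-p; r=np.radians(t)
    dy=(a-t+180)%360-180
    print("tcp",p.round(4),"ang",round(t,2),"F",np.round(s["wrist_force"],1),"gap",round(s["finger_gap"],4),"grip",round(s["grip_force"],1),"t",s["clock"])
    print("d/.4:",(np.array([d[0]*np.cos(r)+d[1]*np.sin(r),d[0]*np.sin(r)-d[1]*np.cos(r),-d[2]])/.4).round(4),"yaw",round(-dy/45,4),"q",np.round(s["joint_pos"],2))
E
python3 -c "
from h import *
go(.5396,.0854,.020,98.2)"
```

```text
tcp [0.5395 0.0838 0.2141] ang 97.92 F [-0.3 -0.4  0.7] gap 0.0281 grip 0.0 t 3.1
d/.4: [0.004  0.0008 0.4851] yaw -0.0063 q [ 0.06 -0.11  1.88 -0.    1.37 -0.08]
```

Now I'll go down into the pocket.

Emit:
arm_command(
  delta_pos=[
    [0.004,0.001,0.1],
    [0,0,0.1],
    [0,0,0.1],
    [0,0,0.08],
    [0,0,0.05],
    [0,0,0.03],
    [0,0,0.025],
    [0,0,0],
    [0,0,0],
  ],
  yaw=[-0.006,0,0,0,0,0,0,0,0],
)

```text
clock: 4.22
eef_pos: [0.5409, 0.0856, 0.0216]
tcp_rot: [2.057, 2.373, 0.002]
wrist_force: [0.9, -0.2, 1.3]
finger_gap: 0.0282
grip_force: 0.0
```

```bash
python3 -c "
from h import *
go(.5426+.0036,.1675+.0003,.020,95.14)
for n in ('side',): cv2.imwrite('pics/s1.png',cv2.resize(manip.camera(n)[180:320,230:470,::-1],None,fx=3,fy=3))"
```

```text
tcp [0.5409 0.0856 0.0216] ang 98.16 F [ 0.9 -0.2  1.3] gap 0.0282 grip 0.0 t 4.225
d/.4: [0.2015 0.0423 0.004 ] yaw 0.0672 q [ 0.06  0.1   2.02 -0.    1.01 -0.08]
```

View pics/s1.png

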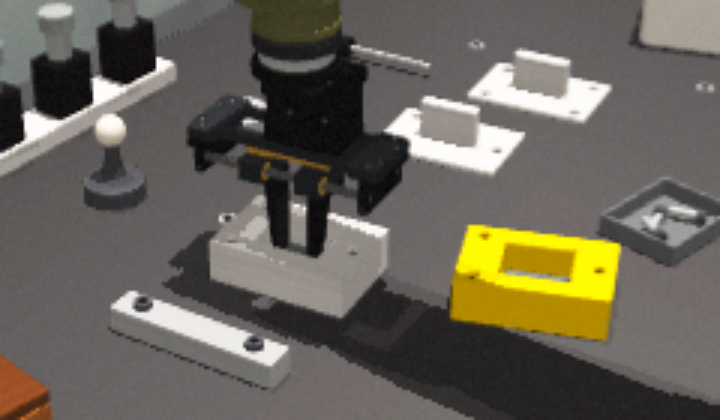

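The fingers are inside the white housing's pocket (crop about (295,240)), and the bar lies lower left with nothing in between. Now I'll slide it.

Emit:
arm_command(
  delta_pos=[
    [0,0,0],
    [0,0.008,0],
    [0,0.008,0],
    [0,0.008,0],
    [0,0.008,0],
    [0.015,0,0],
    [0.015,0,0],
    [0.015,0,0],
    [0.02,0,0],
    [0.02,0,0],
    [0.02,0,0],
    [0.02,0,0],
    [0.02,0,0],
    [0.02,0,0],
    [0.02,0,0],
    [0.015,0,0],
    [0.01,0,0],
    [0,0,0],
    [0,0,0],
  ],
  yaw=[0.067,0,0,0,0,0,0,0,0,0,0,0,0,0,0,0,0,0,0],
)

```text
clock: 6.65
eef_pos: [0.5453, 0.1708, 0.0208]
tcp_rot: [-2.119, -2.318, -0.001]
wrist_force: [-1.1, 0.2, 0.1]
finger_gap: 0.0282
grip_force: 0.3
```

```bash
python3 -c "
from h import *
go(.5426+.0036+.0013,.1675+.0003+.015,.020,95.14)
im=manip.camera('top')[:,:,::-1]
cv2.imwrite('pics/t2.png',cv2.resize(im[180:290,240:380],None,fx=5,fy=5,interpolation=cv2.INTER_CUBIC))"
```

```text
tcp [0.5453 0.1708 0.0208] ang 95.13 F [-1.1  0.2  0.1] gap 0.0282 grip 0.3 t 6.65
d/.4: [0.0294 0.0081 0.0021] yaw -0.0003 q [0.21 0.15 1.97 0.   1.02 0.12]
```

View pics/t2.png

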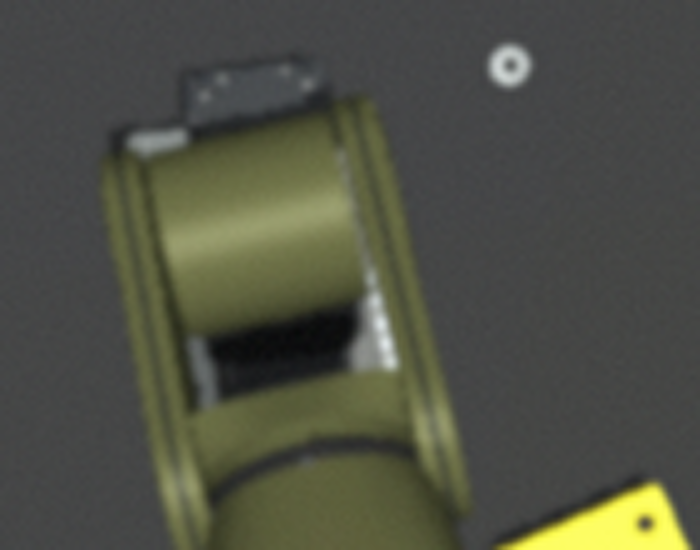

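The arm hides the housing, so I'll go on by feel. About 12 mm remain to the predicted contact.

Emit:
arm_command(
  delta_pos=[
    [0.008,0.004,0],
    [0.008,0.004,0],
    [0.005,0,0],
    [0.003,0,0],
    [0,0,0],
  ],
  yaw=[0,0,0,0,0],
)

```text
clock: 7.32
eef_pos: [0.5481, 0.1804, 0.0208]
tcp_rot: [2.119, 2.319, 0.002]
wrist_force: [1.4, -2.4, 0.0]
finger_gap: 0.0283
grip_force: 1.9
```

Emit:
arm_command(
  delta_pos=[
    [0.003,0,0],
    [0.003,0,0],
    [0,0,0],
  ],
  yaw=[0,0,0],
)

```text
clock: 7.7
eef_pos: [0.5476, 0.182, 0.0208]
tcp_rot: [2.119, 2.318, -0.001]
wrist_force: [1.5, -5.0, 1.2]
finger_gap: 0.0281
grip_force: 3.4
```

Emit:
arm_command(
  delta_pos=[
    [0.003,0,0],
    [0,0,0],
  ],
  yaw=[0,0],
)

```text
clock: 7.95
eef_pos: [0.5476, 0.182, 0.0208]
tcp_rot: [2.117, 2.317, -0.004]
wrist_force: [1.3, -9.7, 1.7]
finger_gap: 0.0278
grip_force: 5.6
```

Emit:
arm_command(
  delta_pos=[
    [0.004,0,0],
    [0.004,0,0],
    [0,0,0],
    [0,0,0],
  ],
  yaw=[0,0,0,0],
)

```text
clock: 8.45
eef_pos: [0.5476, 0.1821, 0.0209]
tcp_rot: [2.114, 2.316, -0.011]
wrist_force: [1.5, -21.1, 3.7]
finger_gap: 0.0282
grip_force: 11.2
```

Emit:
arm_command(
  delta_pos=[
    [-0.01,0,0],
    [-0.01,0,0],
    [-0.01,-0.005,0],
    [0,-0.003,0],
    [0,0,0],
    [0,0,-0.04],
    [0,0,-0.08],
    [0,0,-0.1],
    [0,0,-0.1],
    [0,0,0],
  ],
  yaw=[0,0,0,0,0,0,0,0,0,0],
)

```text
clock: 9.7
eef_pos: [0.548, 0.1756, 0.1548]
tcp_rot: [2.115, 2.315, 0.013]
wrist_force: [-0.0, -0.1, -0.3]
finger_gap: 0.028
grip_force: 0.0
```

Emit:
arm_command(
  delta_pos=[
    [-0.1,0,0],
    [-0.1,0,0],
    [-0.1,0,0],
    [-0.1,0,0],
    [-0.1,0,0],
    [-0.1,0,0],
    [-0.1,0,0],
    [-0.1,0,0],
    [-0.1,0,0],
    [0,0,0],
    [0,0,0],
  ],
  yaw=[0,0,0,0,0,0,0,0,0,0,0],
  gripper=-0.05,
)

```text
clock: 11.08
eef_pos: [0.5768, -0.1832, 0.1481]
tcp_rot: [-2.119, -2.318, 0.0]
wrist_force: [0.0, 1.1, 1.1]
finger_gap: 0.05
grip_force: 0.0
```

```bash
python3 -c "
from h import *
go(.5583,-.1963,.012,8.74)
im=manip.camera('top')[:,:,::-1].copy()
cv2.imwrite('pics/top3.png',im)
cv2.imwrite('pics/t3.png',cv2.resize(im[190:280,258:370],None,fx=7,fy=6.6,interpolation=cv2.INTER_CUBIC))"
```

```text
tcp [ 0.5768 -0.1832  0.1481] ang 95.13 F [0.  1.1 1.1] gap 0.05 grip 0.0 t 11.075
d/.4: [-0.0284 -0.0489  0.3402] yaw 1.9198 q [-0.4   0.08  1.82  0.    1.25 -0.49]
```

View pics/t3.png

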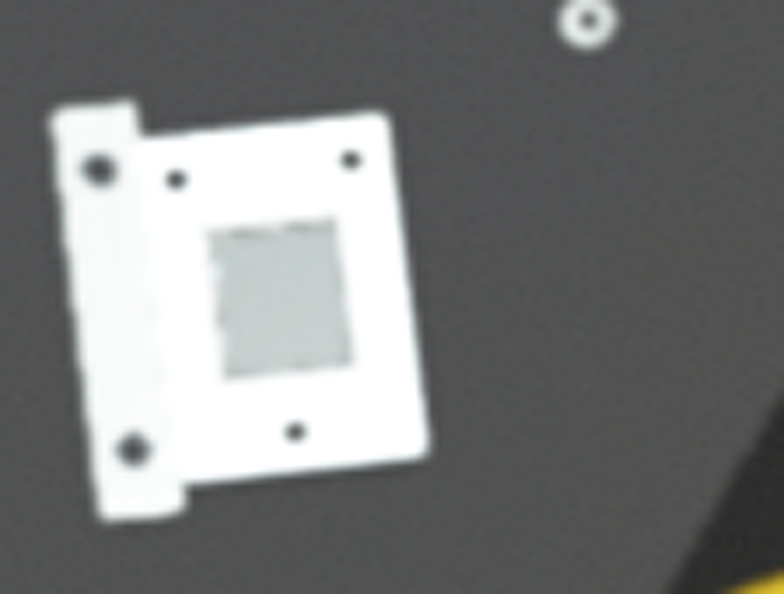

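The housing is flush against the bar and roughly centred. Its holes are at about (283.1,217.1), (308,214.1) and (300.1,255.3). Next I'll turn and move over the rib.

Emit:
arm_command(
  delta_pos=[
    [0,0,0],
    [0,0,0],
    [0,0,0],
    [0,0,0],
    [0,0,0],
    [0,0,0],
    [0,0,0],
    [0,0,0],
    [0,0,0],
    [0,0,0],
    [0,0,0],
  ],
  yaw=[0.213,0.213,0.213,0.213,0.213,0.213,0.213,0.213,0.216,0,0],
)

```text
clock: 12.5
eef_pos: [0.5772, -0.183, 0.1486]
tcp_rot: [-3.132, -0.245, 0.0]
wrist_force: [0.5, 0.3, -0.5]
finger_gap: 0.0496
grip_force: 0.0
```

```bash
python3 -c "
from h import *
im=cv2.imread('pics/top3.png')
print('H',fit(world(dark(im,[(283.1,217.1),(308,214.1),(300.1,255.3)]),.04)), barfit(im)[2])
go(.5583,-.1963,.012,8.74)"
```

```text
H (array([0.53962762, 0.1673701 ]), np.float64(5.061704018593978), array([0.15369125, 0.01606688, 0.16770399])) 4.118838310241699
tcp [ 0.5772 -0.183   0.1486] ang 8.93 F [ 0.5  0.3 -0.5] gap 0.0496 grip 0.0 t 12.5
d/.4: [-0.0518  0.0254  0.3415] yaw 0.0043 q [-0.4   0.08  1.81  0.    1.25  1.02]
```

Emit:
arm_command(
  delta_pos=[
    [-0.026,0.0127,0],
    [-0.0258,0.0127,0],
    [0,0,0.08],
    [0,0,0.08],
    [0,0,0.07],
    [0,0,0.04],
    [0,0,0.03],
    [0,0,0.02],
    [0,0,0.02],
    [0,0,0],
    [0,0,0],
  ],
  yaw=[0.004,0,0,0,0,0,0,0,0,0,0],
)

```text
clock: 13.88
eef_pos: [0.5587, -0.1971, 0.0132]
tcp_rot: [3.132, 0.235, 0.001]
wrist_force: [0.5, -0.3, -0.1]
finger_gap: 0.0496
grip_force: 0.0
```

```bash
python3 -c "
from h import *
go(.5583,-.1963,.012,8.74)
cv2.imwrite('pics/s4.png',cv2.resize(manip.camera('side')[150:290,300:480,::-1],None,fx=4,fy=4))"
```

```text
tcp [ 0.5587 -0.1971  0.0132] ang 8.57 F [ 0.5 -0.3 -0.1] gap 0.0496 grip 0.0 t 13.875
d/.4: [-0.0006 -0.0022  0.003 ] yaw -0.0038 q [-0.43  0.21  1.92  0.    1.01  0.99]
```

View pics/s4.png

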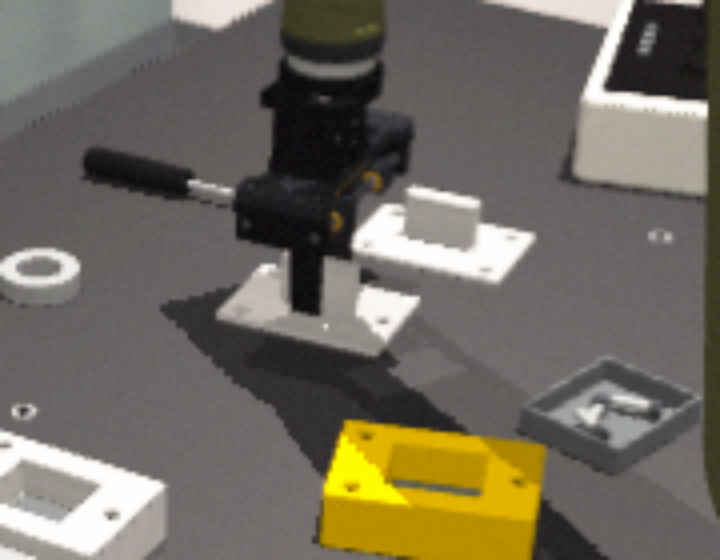

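The fingers straddle the rib of the three-hole plate at crop (320,280). I'll close and lift.

Emit:
arm_command(
  delta_pos=[
    [0,-0.002,0],
    [0,0,0],
    [0,0,0],
    [0,0,0],
    [0,0,0],
    [0,0,0],
    [0,0,0],
    [0,0,0],
  ],
  yaw=[-0.004,0,0,0,0,0,0,0],
  gripper=1,
)

```text
clock: 14.92
eef_pos: [0.5582, -0.1963, 0.0127]
tcp_rot: [3.132, 0.239, 0.0]
wrist_force: [-0.3, -1.4, 0.4]
finger_gap: 0.0135
grip_force: 30.0
```

Emit:
arm_command(
  delta_pos=[
    [0,0,-0.01],
    [0,0,-0.03],
    [0,0,-0.05],
    [0,0,-0.08],
    [0,0,-0.08],
    [0,0,0],
    [0,0,0],
  ],
  yaw=[0,0,0,0,0,0,0],
)

```text
clock: 15.8
eef_pos: [0.5576, -0.196, 0.1122]
tcp_rot: [-3.132, -0.239, 0.001]
wrist_force: [-0.4, -0.3, -3.2]
finger_gap: 0.0141
grip_force: 30.0
```

```bash
python3 -c "
from h import *
go(.5396,.1674,.112,5.06)"
```

```text
tcp [ 0.5576 -0.196   0.1122] ang 8.74 F [-0.4 -0.3 -3.2] gap 0.0141 grip 30.0 t 15.8
d/.4: [ 9.350e-02 -9.047e-01  4.000e-04] yaw 0.0819 q [-0.43  0.08  1.88 -0.    1.19  0.99]
```

Emit:
arm_command(
  delta_pos=[
    [0.003,-0.027,0],
    [0.006,-0.055,0],
    [0.006,-0.06,0],
    [0.0065,-0.064,0],
    [0.0065,-0.064,0],
    [0.0065,-0.064,0],
    [0.0065,-0.064,0],
    [0.0065,-0.064,0],
    [0.0065,-0.064,0],
    [0.0065,-0.064,0],
    [0.0065,-0.064,0],
    [0.0065,-0.064,0],
    [0.0065,-0.064,0],
    [0.006,-0.06,0],
    [0.006,-0.045,0],
    [0.002,-0.018,0],
    [0,0,0],
    [0,0,0],
  ],
  yaw=[0,0,0,0,0,0,0,0,0,0,0,0,0,0,0,0,0.041,0.041],
)

```text
clock: 18.05
eef_pos: [0.5403, 0.1668, 0.1126]
tcp_rot: [3.138, 0.134, -0.0]
wrist_force: [0.2, 0.3, -3.2]
finger_gap: 0.0138
grip_force: 30.0
```

Emit:
arm_command(
  delta_pos=[
    [0,0,0],
    [0,0,0],
    [0,0,0],
    [0,0,0],
  ],
  yaw=[0,0,0,0],
)

```text
clock: 18.55
eef_pos: [0.5403, 0.1672, 0.1127]
tcp_rot: [3.139, 0.138, 0.0]
wrist_force: [0.0, -0.1, -3.3]
finger_gap: 0.0139
grip_force: 30.0
```

```bash
python3 -c "
from h import *
go(.5396,.1674,.0627,5.06)"
```

```text
tcp [0.5403 0.1672 0.1127] ang 5.04 F [ 0.  -0.1 -3.3] gap 0.0139 grip 30.0 t 18.55
d/.4: [-0.0018 -0.0006  0.125 ] yaw -0.0004 q [ 0.21  0.02  1.93 -0.    1.18  1.69]
```

Emit:
arm_command(
  delta_pos=[
    [-0.0018,-0.0006,0.02],
    [0,0,0.03],
    [0,0,0.03],
    [0,0,0.02],
    [0,0,0.015],
    [0,0,0.01],
    [0,0,0],
    [0,0,0],
    [0,0,0],
    [0,0,0],
  ],
  yaw=[0,0,0,0,0,0,0,0,0,0],
)

```text
clock: 19.8
eef_pos: [0.5397, 0.1675, 0.0629]
tcp_rot: [-3.138, -0.138, -0.001]
wrist_force: [-0.3, 0.1, -2.2]
finger_gap: 0.0139
grip_force: 30.0
```

```bash
python3 -c "
from h import *
go(.5396,.1674,.0627,5.06)
im=manip.camera('side')[:,:,::-1].copy(); cv2.imwrite('pics/side5.png',im)
cv2.imwrite('pics/s5.png',cv2.resize(im[210:320,240:390],None,fx=5,fy=5,interpolation=cv2.INTER_CUBIC))
im=manip.camera('top')[:,:,::-1].copy(); cv2.imwrite('pics/top5.png',im)
cv2.imwrite('pics/t5.png',cv2.resize(im[190:280,258:358],None,fx=7,fy=6.6,interpolation=cv2.INTER_CUBIC))"
```

```text
tcp [0.5397 0.1675 0.0629] ang 5.05 F [-0.3  0.1 -2.2] gap 0.0139 grip 30.0 t 19.8
d/.4: [-0.0003  0.0003  0.0006] yaw -0.0002 q [0.21 0.08 1.97 0.   1.09 1.69]
```

View pics/s5.png

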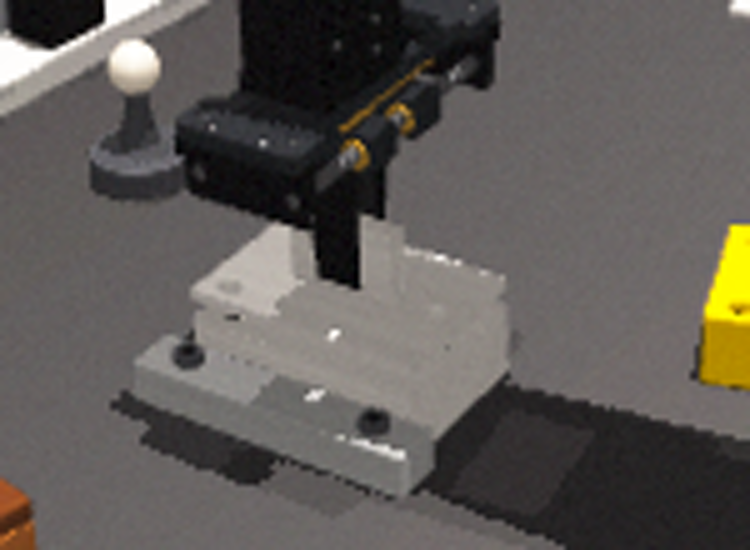

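View pics/t5.png

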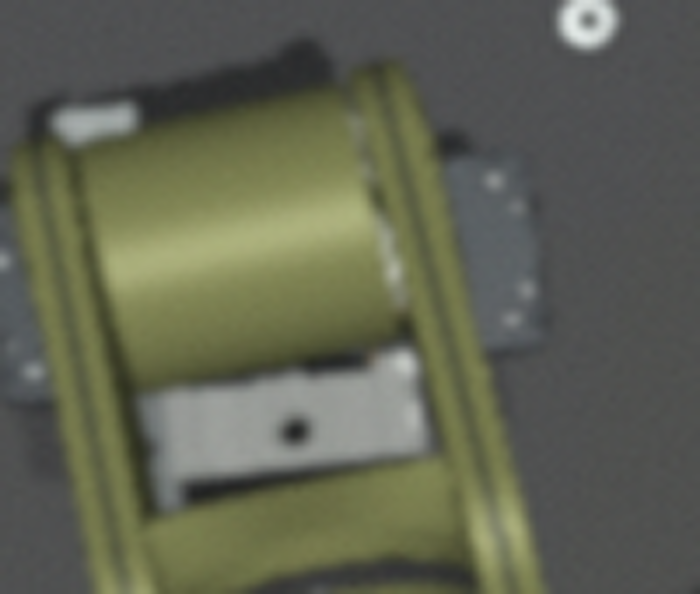

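The cover hangs level with a gap over the housing. Cover hole 2 shows in the top view near (300,255.3), and the other two in the side view near (286,267) and (327.6,271.8). I'll check those against the housing holes.

```bash
python3 -c "
from h import *
a=np.radians(5.06);R=np.array([[np.cos(a),-np.sin(a)],[np.sin(a),np.cos(a)]])
print('target',(M@R.T+[.5396,.1674]).round(4))
im=cv2.imread('pics/top5.png')
print(world(dark(im,[(300,255.3)]),.0562).round(4))
print(world([(286,267.2),(327.6,271.8)],.0562,'side').round(4))"
```

```text
target [[0.5866 0.2037]
 [0.5922 0.1399]
 [0.4878 0.1628]]
[[0.4878 0.1624 0.0562]]
[[0.5849 0.2065 0.0562]
 [0.4885 0.1623 0.0562]]
```

```bash
python3 -c "
from workcell import manip
print(manip.job_done())"
```

```text
the job is handed in; nothing more can be done
None
```

The job is handed in: the housing sits flush against the bar (about 3 mm off centre along it), and the gripper holds the three-hole cover level about 10 mm above it. Cover hole 2 is within 0.5 mm of its housing hole from above; hole 0 agrees to about 3 mm in the side view; hole 1 was hidden, so its position follows from the arm's pose.

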